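Find the sound spring guide with the feeler gauge

ROBOT

A 6-joint arm with a two-finger parallel gripper is mounted at the origin on a cart in front of the work surface, level with it; the furniture and walls round the work are solid. World frame = base frame: x ahead of the robot, y to its left, z up, the work surface at z = 0. Lengths are in m, angles in rad, forces in N, time in s.
With the tool pointing down it reaches from about 0.25 to 0.775 m from the base axis. Payload 4 kg.
Tool frame: the origin (TCP) lies at the very end of the fingers, on their centre line; the grasp point (between the pads) lies 19 mm behind it; z points along the fingers, y is the direction in which the jaws open and shut (so a half turn about z gives the same grasp; the last joint's range is limited). The gripper opens to 94 mm and grips with 3 to 60 N. Pads are 16 mm wide; open, the fingers measure 119 mm over their backs; the gripper's body (75 mm by 177 mm) begins 78 mm behind the grasp point.
Start: joints at [1.038, 0.087, 1.371, -0, 1.684, -0.103], TCP at [0.229, 0.5, 0.206] pointing down, gripper open.
Joint ranges: [-3.1, 3.1], [-0.76, 2.03], [0.27, 2.55], [-1.08, 4.22], [0.17, 2.65], [-2.57, 2.57]. Speed limits (rad/s): [2.79, 2.79, 3.14, 3.14, 3.14, 3.14].

INTERFACE

Orientations are given as a unit quaternion [x, y, z, w].
In Python, from cell import manip gives the robot as it stands.
- The arm moves only by the tool move_arm, never from a script. Its argument "commands" is a list of rows, each a list of 5 numbers: the opening, from -1 (shut) to 1 (fully open), then the shift along the tool's x, y, z in m, then the turn about the tool's z in rad. In form: [[grip, tx, ty, tz, roll], ...]. A call has 1 to 20 rows; each row shifts and turns the commanded pose from where the row before left it, along the tool's axes as they then stand; what a row does not reach is not made up. A row lasts 1/10 s, in which the tool goes at most 50 mm and 8.59 degrees, less where a joint would pass 70% of its speed; a pose out of reach is approached as far as the arm can. A call with a gripper value outside its range is refused whole. The fingers move at their own pace and stop on an object; "grip_force" is the grip in N (left out, the last holds). Time passes only in rows, so rows that do not move let the fingers close. It gives the time, the measured TCP pose, the force and the opening at its end, in the units of the state.
- manip.sense(): the state, without advancing time (a new reading comes with each control period).
- manip.grab_frame(name): name is "scene" or "top" or "wrist"; returns a dict with "pixels" (480x640x3 uint8, red, green, blue), "vertical_fov" (degrees; the focal length in pixels is half the picture's height over the tangent of half this angle, whatever the lens; pixels are square), "cx", "cy" (the principal point, pixels), "k1" (the pictures are not rectified: a ray, as slopes to the right and down, at radius r is drawn at 1 + k1 r^2 times it, then the intrinsics apply), "T" (4x4, takes a point from camera to world coordinates). Camera axes: x right, y down, z forward; pixel columns grow to the right and rows downward; lengths in m; the calibration is good to about 2 mm. A picture is of the moment at which its call begins. There is no depth.
- manip.finish_job(): hands the job in, once; it reports no verdict.
The state is a dict: "time": time; "joints": joint angles; "qvel": joint speeds; "joint_efforts": joint torques, N m; "position": TCP position; "tcp_rot": TCP orientation; "force": force on the tool from outside, world axes, zero at the start; "moment": the same for the moment, N m; "finger_gap": finger opening in m.
Only numpy, scipy, OpenCV 4.12 (cv2) and the standard library are available. Lean on these libraries where they do the work, as an engineer would, in place of code of your own. Each camera call takes 0.05 s, during which the arm holds its last target.

TASK

The slicer-plate rack has three spring guides that look alike: one has gone slack, one is sound and one is far too stiff. Take the feeler gauge from its wooden stand, slide its blade gently down into the left, then the middle, then the right guide to feel the drag, backing off where it goes hard instead of forcing it, and leave the gauge seated fully home in the sound guide, the one that holds it with a firm moderate drag. Leave the other things on the table where they are.

Things in the scene. Friction and masses are not known exactly. Their poses are not given: they have to be found in the camera images.
- gauge: feeler gauge upright in the wooden stand: steel blade 6 thick (its x), 40 wide (its y), 62 long with a full-round nose, below a black grip block 28 (x) x 44 (y) x 42 high, its flat underside being the shoulder. Origin at the nose's lowest point, z up: shoulder at z = 62, top of grip at 104. 120 to 210 g. Grip it across the 28. In the stand the shoulder rests on the top, 70 above the table
- slot_left (a point): centre of the mouth of the rack's left guide (+y end of the rack, to the left seen from the robot), level with the guide's top rim, 72 mm above the table; axes as the rack: x across the slot, y along the slot, z up. The slot is 12 mm across (flared to about 18 at the mouth) and 50 mm long. Fully home, the nose stands on the rack's base 60 mm below the mouth, the shoulder 2 mm above the rim
- slot_middle (a point): the same for the middle guide. In every guide sprung leaves 34 mm wide reach into the slot from both sides: they ramp inward from the walls 10 mm below the mouth to 1 mm apart 28 mm below it and then run straight down, so a centred blade starts to push them apart about 20 mm below the mouth and has them fully apart from about 28 mm on
- slot_right (a point): the same for the right guide (-y end). Drag on the way down: the slack guide drags with less than 1.5 N all the way; the sound guide with 3 to 11 N, most about 28 mm down; in the stiff guide it rises by about 5 N per mm from 20 mm down, past 20 N
- rack: dark steel base plate 78 x 250 x 12 mm, fixed on the table, turned by up to 0.3 rad, with three guides in a row along its y, 78 mm apart; origin under its centre, x away from the robot, z up
- guide_a: one of three look-alike upright spring guides on the rack (40 x 62 x 60 mm, steel box open at the top); origin at the centre of its underside, axes as the rack. Which of the three stands in which place, and which is slack, sound or stiff, differs from time to time and cannot be seen
- guide_b: one of three look-alike upright spring guides on the rack (40 x 62 x 60 mm, steel box open at the top); origin at the centre of its underside, axes as the rack. Which of the three stands in which place, and which is slack, sound or stiff, differs from time to time and cannot be seen
- guide_c: one of three look-alike upright spring guides on the rack (40 x 62 x 60 mm, steel box open at the top); origin at the centre of its underside, axes as the rack. Which of the three stands in which place, and which is slack, sound or stiff, differs from time to time and cannot be seen
- salt_cup: white lidded deli cup, 66 mm across, 60 high, a bystander; origin under its centre
- pepper: pepper shaker, 44 mm across, 90 high, a bystander; origin under its centre
- garlic_cup: cream lidded deli cup, 66 mm across, 60 high, a bystander; origin under its centre
Not all that is in view belongs to the job. What is shaped like the gauge but blue or pink is not meant.

How it is judged:
By the outcome, as a careful person would: the job done as asked, in the order asked, and still so for the second after the job is handed in, with the robot touching nothing.
It also fails if it takes over 54 s, if anything falls off the work surface, if the arm or the gripper's body presses on something with over 40 N, if the wrist force passes 120 N, or if a joint passes its speed limit or range.

## Working session

There is one attempt and no reset: what is moved stays moved. The work goes in short steps, Python scripts to look and compute and a tool call to move; the robot and the scene stay as the last step left them, time stands still between calls to the robot, and variables do not carry over. Pictures are saved under pics/ and viewed, and the job is handed in when it is done.

Besides the shell and the picture viewer there is one more tool, called after "Request:" by a JSON object that holds its "name" and its "arguments", one argument or row to a line. move_arm: Moves the arm, as the interface text tells. Its arguments: {"type":"object","properties":{"commands":{"type":"array","items":{"type":"array","items":{"type":"number"}}},"grip_force":{"type":"number"}},"required":["commands"]}

```bash
mkdir -p pics; ls
cat > h.py <<'E'
import numpy as np, cv2
from cell import manip
def grab(n,f):
    d=manip.grab_frame(n); cv2.imwrite('pics/'+f,d['pixels'][:,:,::-1]); np.savez('pics/'+f[:-4]+'.npz',**{k:v for k,v in d.items()}); return d
def load(f):
    return dict(np.load('pics/'+f+'.npz'))
def K(d):
    f=240/np.tan(np.radians(float(d['vertical_fov']))/2); return np.array([[f,0,float(d['cx'])],[0,f,float(d['cy'])],[0,0,1]])
def ray(d,u,v):
    p=cv2.undistortPoints(np.array([[[u,v]]],float),K(d),np.array([float(d['k1']),0,0,0,0]))[0,0]
    T=d['T']; return T[:3,3],T[:3,:3]@np.array([p[0],p[1],1])
def onz(d,u,v,z):
    o,r=ray(d,u,v); return o+r*(z-o[2])/r[2]
def proj(d,P):
    T=np.linalg.inv(d['T']); p=T[:3,:3]@np.array(P)+T[:3,3]; x=p[:2]/p[2]; x=x*(1+float(d['k1'])*(x@x)); k=K(d); return k[0,0]*x[0]+k[0,2],k[1,1]*x[1]+k[1,2]
E
python3 - <<'E'
from h import *
for n in ['scene','top','wrist']:
    d=grab(n,n+'0.png'); print(n,d['vertical_fov'],d['k1'],d['T'].round(3).tolist())
print(manip.sense())
E
```

```text
pics
scene 50.965975876877415 -0.028082447647736247 [[0.884, -0.347, 0.313, 0.137], [-0.468, -0.635, 0.615, -0.687], [-0.014, -0.69, -0.724, 0.912], [0.0, 0.0, 0.0, 1.0]]
top 43.86147896628158 -0.08115161191460431 [[0.015, -0.996, 0.083, 0.411], [-1.0, -0.015, -0.001, 0.013], [0.002, -0.083, -0.997, 1.48], [0.0, 0.0, 0.0, 1.0]]
wrist 69.2571209997361 -0.021053312446943348 [[0.417, 0.877, 0.237, 0.161], [0.909, -0.402, -0.11, 0.531], [-0.001, 0.262, -0.965, 0.382], [0.0, 0.0, 0.0, 1.0]]
{'time': 0.15, 'joints': array([ 1.03792204e+00,  8.77865162e-02,  1.37189774e+00, -1.01540317e-05,
        1.68357895e+00, -1.03090715e-01]), 'qvel': array([ 5.62883572e-05, -2.17268162e-03, -3.32821787e-03,  1.43517998e-03,
        9.48852245e-06, -5.14282427e-04]), 'joint_efforts': array([ 1.33970774e-03, -3.40642869e+01, -3.02792394e+01,  7.19303358e-02,
        3.05482687e-02, -1.12620112e-04]), 'position': array([0.2289619 , 0.49962066, 0.20457709]), 'tcp_rot': array([ 2.13242187e-01,  9.76999013e-01, -7.94979441e-04, -2.56357435e-04]), 'force': array([-0.24182106,  0.091365  ,  0.75982021]), 'moment': array([0.00833005, 0.02095392, 0.04961653]), 'finger_gap': 0.09406894402310385}
```

View pics/scene0.png

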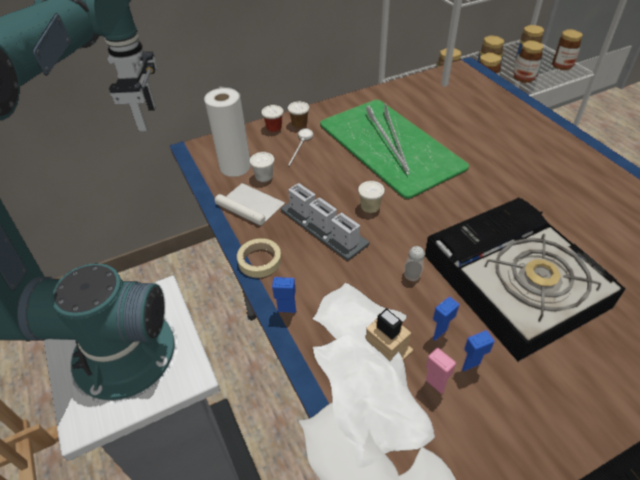

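View pics/top0.png

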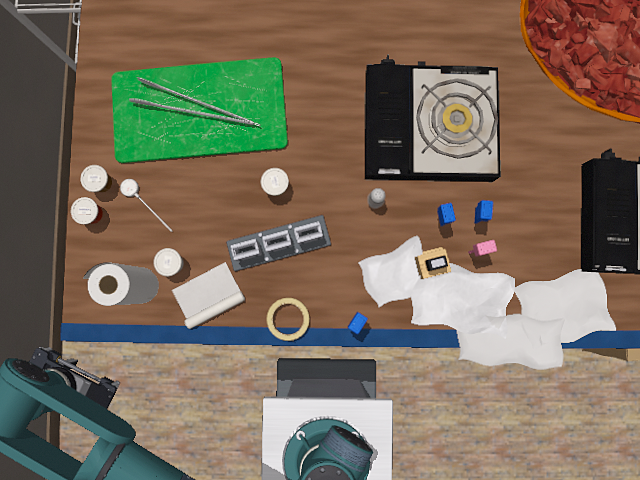

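View pics/wrist0.png

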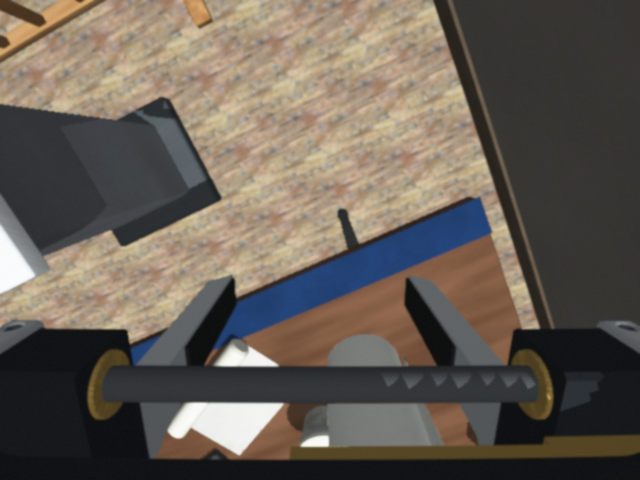

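The scene view shows the gauge (black grip) in its stand near (388,330), and the rack near (323,220). In the top view the stand is near (434,263) and the rack's guides are near (245,250), (277,241) and (309,231). I'll zoom in on both.

Run:
```python
from h import *
t=cv2.imread('pics/top0.png'); s=cv2.imread('pics/scene0.png')
a=cv2.resize(t[205:280,220:340],None,fx=6,fy=6,interpolation=cv2.INTER_CUBIC)
b=cv2.resize(t[235:290,400:470],None,fx=8,fy=8,interpolation=cv2.INTER_CUBIC)
cv2.imwrite('pics/ta.png',a);cv2.imwrite('pics/tb.png',b)
cv2.imwrite('pics/sa.png',cv2.resize(s[170:270,270:380],None,fx=6,fy=6,interpolation=cv2.INTER_CUBIC))
```

```text
(no output)
```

View pics/ta.png

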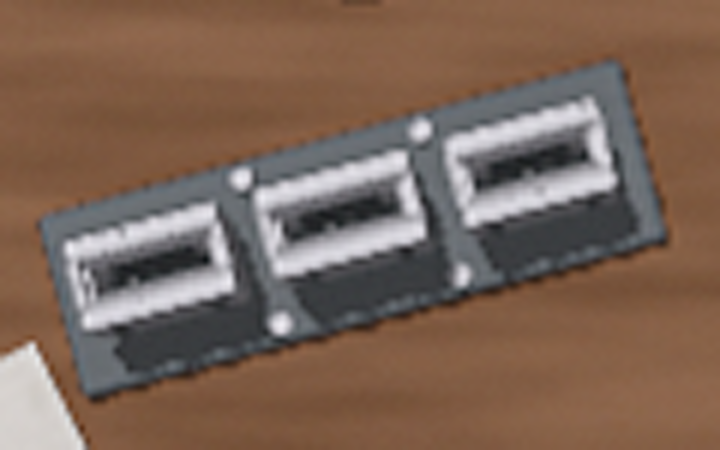

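View pics/tb.png

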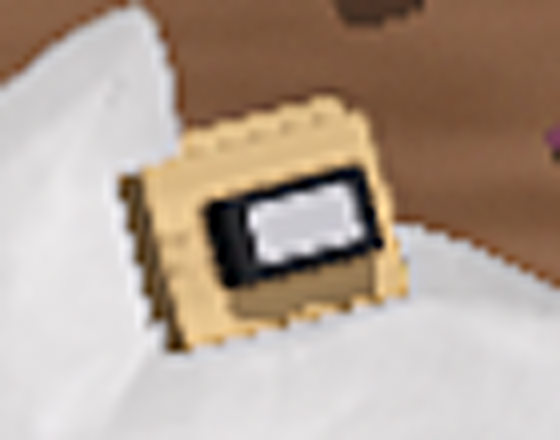

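Run:
```python
from h import *
d=load('top0'); im=d['pixels'].astype(int)
print('f',K(d)[0,0])
g=im.mean(2); sat=im.max(2)-im.min(2)
def rects(mask,z,box,mina):
    u0,u1,v0,v1=box; m=np.zeros(g.shape,np.uint8); m[v0:v1,u0:u1]=mask[v0:v1,u0:u1]
    cs,_=cv2.findContours(m,cv2.RETR_EXTERNAL,cv2.CHAIN_APPROX_NONE)
    for c in cs:
        if cv2.contourArea(c)<mina: continue
        P=np.array([onz(d,*p[0],z)[:2] for p in c],np.float32)
        r=cv2.minAreaRect(P*1000); print(cv2.contourArea(c),'c',np.round(r[0],1),'size',np.round(r[1],1),'ang',round(r[2],1), 'px',c[:,0].mean(0).round(1))
print('guides');rects((g>150)&(sat<40),.072,(225,335,212,275),60)
print('plate'); rects((sat<40),.012,(225,335,212,275),500)
print('label');rects((g>130)&(sat<40),.112,(428,449,256,271),20)
print('grip+label');rects((sat<35),.112,(424,449,255,271),20)
print('stand');rects((im[:,:,0]-im[:,:,2]>45)&(g>120),.07,(412,452,245,280),50)
```

```text
f 596.0944451255698
guides
366.0 c [509.2 203.3] size [36.6 62.7] ang 16.2 px [244.5 249. ]
376.0 c [531.1 128.5] size [37.  63.4] ang 16.2 px [276.3 240.1]
374.0 c [552.9  53.7] size [37.1 63.3] ang 16.5 px [307.9 231.5]
plate
3135.5 c [529.9 127.8] size [ 80.6 250.2] ang 16.2 px [278.6 242.7]
label
79.5 c [ 482.4 -247.4] size [16.7 29.9] ang 14.7 px [437.7 262.3]
grip+label
199.0 c [ 480.9 -244. ] size [25.7 47.4] ang 14.7 px [436. 263.]
stand
326.5 c [ 485.8 -246.4] size [62.1 70.9] ang 14.7 px [434.1 261.7]
```

View pics/sa.png

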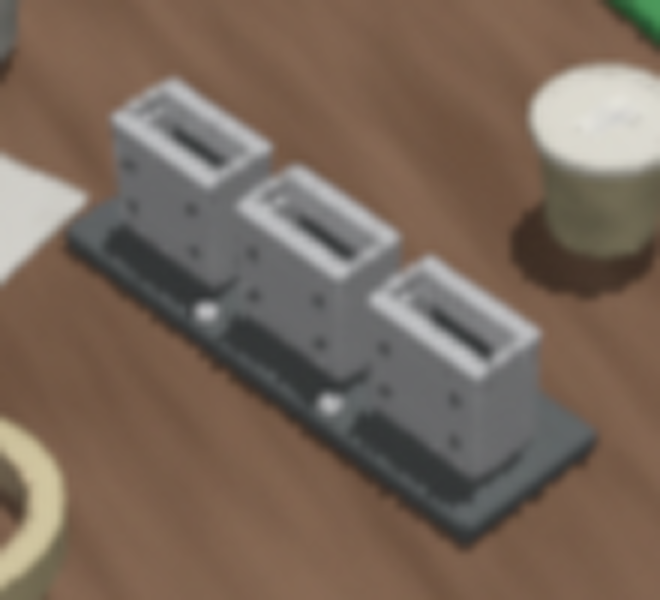

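```bash
cat >> h.py <<'E'
from scipy.spatial.transform import Rotation as Ro
def go(target,yaw_deg=None):
    s=manip.sense(); R=Ro.from_quat(s['tcp_rot']).as_matrix()
    d=R.T@(np.array(target)-s['position'])
    y=np.degrees(np.arctan2(R[1,1],R[0,1]))
    print('t',round(s['time'],2),'pos',s['position'].round(4),'yaw',round(y,2),'tilt',(R[:2,2]).round(4),'F',s['force'].round(2),'gap',round(s['finger_gap'],4))
    print('delta tool',d.round(4), 'roll', None if yaw_deg is None else round(-np.radians((yaw_deg-y+180)%360-180),4))
E
python3 - <<'E'
from h import *
go((.27,.25,.206),15)
d=load('top0');s=load('scene0')
print('roll core top z guesses',[onz(d,108,285,z).round(3) for z in (.2,.25,.3)])
# two-view: roll top centre, scene px (224,97)
for (a,b) in [((108,285),(224,97))]:
    o1,r1=ray(d,*a);o2,r2=ray(s,*b)
    k=np.linalg.lstsq(np.c_[r1,-r2],o2-o1,rcond=None)[0];print((o1+k[0]*r1).round(3),(o2+k[1]*r2).round(3))
for n,uv in (('blue',(447,213)),('pink',(485,248)),('pep',(377,198)),('blue3',(358,323))): print(n,onz(d,*uv,.1).round(3))
E
```

```text
t 0.15 pos [0.229  0.4996 0.2046] yaw 65.38 tilt [-0.0008 -0.0014] F [-0.24  0.09  0.76] gap 0.0941
delta tool [-0.1413 -0.2098 -0.0011] roll 0.8792
roll core top z guesses [array([0.418, 0.481, 0.2  ]), array([0.417, 0.462, 0.25 ]), array([0.417, 0.444, 0.3  ])]
[0.417 0.471 0.227] [0.426 0.468 0.226]
blue [ 0.599 -0.272  0.1  ]
pink [ 0.518 -0.362  0.1  ]
pep [ 0.632 -0.108  0.1  ]
blue3 [ 0.341 -0.066  0.1  ]
```

Request:
{"name": "move_arm", "arguments": {
  "commands": [
    [1,-0.0235,-0.035,0,0],
    [1,-0.0235,-0.035,0,0],
    [1,-0.0235,-0.035,0,0],
    [1,-0.0235,-0.035,0,0],
    [1,-0.0235,-0.035,0,0],
    [1,-0.0235,-0.035,0,0],
    [1,0,0,0,0.147],
    [1,0,0,0,0.147],
    [1,0,0,0,0.147],
    [1,0,0,0,0.147],
    [1,0,0,0,0.147],
    [1,0,0,0,0.147],
    [1,0,0,0,0]
  ],
  "grip_force": 25
}}

```text
time: 1.45
position: [0.2697, 0.2502, 0.2052]
tcp_rot: [0.61, 0.793, -0.0, -0.0]
force: [0.4, -1.0, 0.0]
finger_gap: 0.0942
```

Run:
```python
from h import *
go((.482,-.246,.206),14.7)
```

```text
t 1.45 pos [0.2697 0.2502 0.2052] yaw 14.85 tilt [-0.0004 -0.0002] F [ 0.36 -1.    0.03] gap 0.0942
delta tool [-0.534   0.078  -0.0008] roll 0.0026
```

Request:
{"name": "move_arm", "arguments": {
  "commands": [
    [1,-0.038,0.0056,0,0],
    [1,-0.038,0.0056,0,0],
    [1,-0.038,0.0056,0,0],
    [1,-0.038,0.0056,0,0],
    [1,-0.038,0.0056,0,0],
    [1,-0.038,0.0056,0,0],
    [1,-0.038,0.0056,0,0],
    [1,-0.038,0.0056,0,0],
    [1,-0.038,0.0056,0,0],
    [1,-0.038,0.0056,0,0],
    [1,-0.038,0.0056,0,0],
    [1,-0.038,0.0056,0,0],
    [1,-0.038,0.0056,0,0],
    [1,-0.038,0.0056,0,0],
    [1,0,0,0,0],
    [1,0,0,0,0]
  ]
}}

```text
time: 3.05
position: [0.4816, -0.244, 0.2045]
tcp_rot: [0.609, 0.793, 0.0, -0.001]
force: [0.3, 0.7, -0.3]
finger_gap: 0.0939
```

Run:
```python
from h import *
go((.482,-.246,.08),14.7)
d=grab('wrist','wrist1.png')
```

```text
t 3.05 pos [ 0.4816 -0.244   0.2045] yaw 14.9 tilt [-0.0017  0.0018] F [ 0.3   0.66 -0.3 ] gap 0.0939
delta tool [-0.0023 -0.      0.1245] roll 0.0034
```

View pics/wrist1.png

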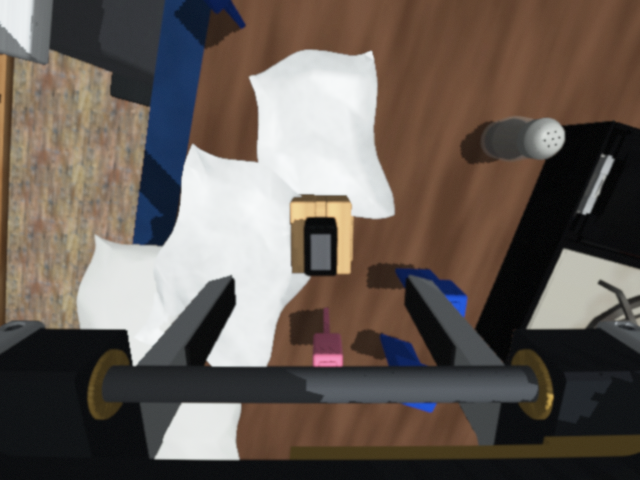

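Run:
```python
from h import *
d=load('wrist1'); im=d['pixels'].astype(int); g=im.mean(2); sat=im.max(2)-im.min(2)
s=manip.sense()
print('tcp px',proj(d,s['position']))
m=np.zeros(g.shape,np.uint8); m[205:285,295:345]=((g<130)&(sat<30))[205:285,295:345]
cs,_=cv2.findContours(m,cv2.RETR_EXTERNAL,cv2.CHAIN_APPROX_NONE); c=max(cs,key=cv2.contourArea)
print('bbox',cv2.boundingRect(c))
# label interior
m2=np.zeros(g.shape,np.uint8); m2[225:285,300:340]=((g>60)&(g<170)&(sat<30))[225:285,300:340]
cs,_=cv2.findContours(m2,cv2.RETR_EXTERNAL,cv2.CHAIN_APPROX_NONE); c=max(cs,key=cv2.contourArea)
P=np.array([onz(d,*p[0],.112)[:2] for p in c],np.float32)*1000
print('label',cv2.minAreaRect(P),cv2.boundingRect(c))
for uv in [(306,232),(336,232),(336,275),(306,275)]: print(onz(d,*uv,.112).round(4))
# finger ends at target
for o in (-.0595,-.047,.047,.0595):
    a=np.radians(14.9); P=np.array([.482,-.246,.08])+o*np.array([np.cos(a),np.sin(a),0]); print(o,proj(d,P))
dt=load('top0')
for uv in [(447,213),(485,211)]: print(onz(dt,*uv,.1).round(3))
```

```text
tcp px (np.float64(319.0922302330483), np.float64(290.1469443817632))
bbox (303, 218, 34, 61)
label ((483.811767578125, -248.337890625), (15.609880447387695, 29.586563110351562), 14.90295696258545) (311, 234, 20, 36)
[ 0.4684 -0.2354  0.112 ]
[ 0.4915 -0.2293  0.112 ]
[ 0.5013 -0.2644  0.112 ]
[ 0.4774 -0.2708  0.112 ]
-0.0595 (np.float64(252.99096747228822), np.float64(238.7453281557252))
-0.047 (np.float64(266.8813013832697), np.float64(238.74398366323146))
0.047 (np.float64(371.50895482393184), np.float64(238.7434034925389))
0.0595 (np.float64(385.40699029968584), np.float64(238.74459451369927))
[ 0.599 -0.272  0.1  ]
[ 0.605 -0.362  0.1  ]
```

Request:
{"name": "move_arm", "arguments": {
  "commands": [
    [1,-0.0042,0.0005,0.03,0.002],
    [1,0,0,0.03,0],
    [1,0,0,0.03,0],
    [1,0,0,0.02,0],
    [1,0,0,0.0135,0],
    [1,0,0,0,0],
    [-1,0,0,0,0],
    [-1,0,0,0,0],
    [-1,0,0,0,0],
    [-1,0,0,0,0],
    [-1,0,0,0,0],
    [-1,0,0,0,0],
    [-1,0,0,0,0]
  ],
  "grip_force": 30
}}

```text
time: 4.4
position: [0.4834, -0.2478, 0.082]
tcp_rot: [0.611, 0.792, 0.0, -0.0]
force: [-0.1, -0.5, 0.0]
finger_gap: 0.0413
```

Run:
```python
from h import *
go((.5092,.2033,.18),16.3)
d=grab('wrist','wrist2.png')
```

```text
t 4.4 pos [ 0.4834 -0.2478  0.082 ] yaw 14.72 tilt [0.     0.0001] F [-0.14 -0.46  0.02] gap 0.0413
delta tool [ 0.4298  0.1395 -0.098 ] roll -0.0276
```

View pics/wrist2.png

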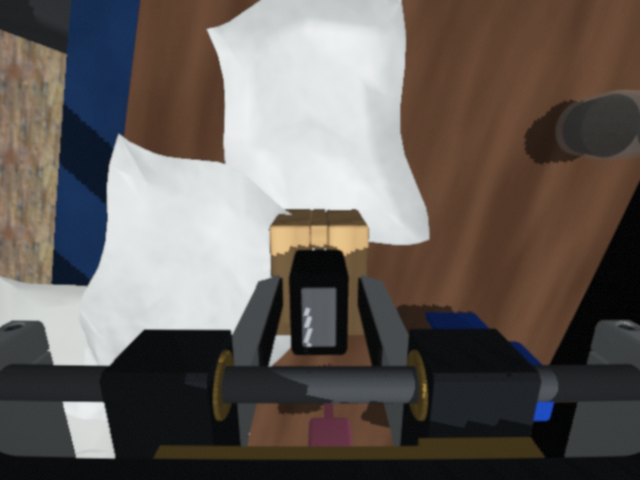

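The fingers are still closing, with the grip block centred between them at about (320,300). I'll let them shut and check the gap.

Request:
{"name": "move_arm", "arguments": {
  "commands": [
    [-1,0,0,0,0],
    [-1,0,0,0,0],
    [-1,0,0,0,0],
    [-1,0,0,0,0],
    [-1,0,0,0,0]
  ],
  "grip_force": 30
}}

```text
time: 4.95
position: [0.4834, -0.2478, 0.0819]
tcp_rot: [0.611, 0.792, -0.0, -0.0]
force: [-0.2, 0.6, -0.1]
finger_gap: 0.0279
```

Request:
{"name": "move_arm", "arguments": {
  "commands": [
    [-1,0,0,-0.01,0],
    [-1,0,0,-0.02,0],
    [-1,0,0,-0.03,0],
    [-1,0,0,-0.03,0],
    [-1,0,0,-0.03,0],
    [-1,0,0,0,0],
    [-1,0,0,0,0]
  ],
  "grip_force": 35
}}

```text
time: 5.65
position: [0.4836, -0.2478, 0.202]
tcp_rot: [0.611, 0.792, 0.0, 0.0]
force: [-0.4, -0.2, -1.5]
finger_gap: 0.0275
```

Run:
```python
from h import *
go((.5095,.2033,.18),16.3)
d=grab('scene','scene3.png'); cv2.imwrite('pics/s3.png',cv2.resize(d['pixels'][200:380,290:480,::-1],None,fx=3,fy=3))
d=grab('wrist','wrist3.png')
```

```text
t 5.65 pos [ 0.4836 -0.2478  0.202 ] yaw 14.73 tilt [ 0.0009 -0.0004] F [-0.42 -0.19 -1.53] gap 0.0275
delta tool [0.4297 0.1397 0.0219] roll -0.0274
```

View pics/s3.png

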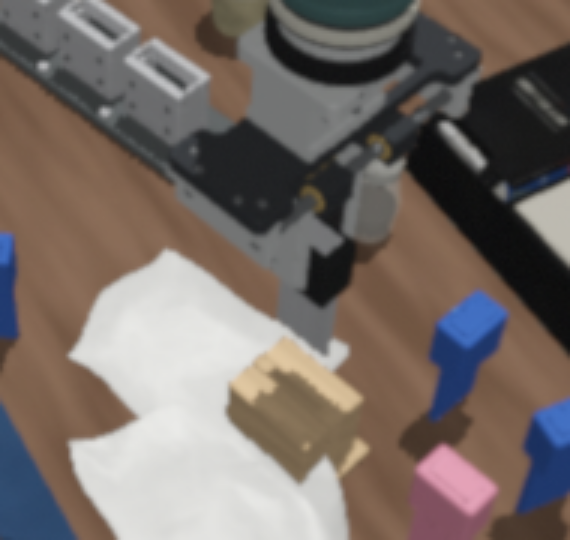

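View pics/wrist3.png

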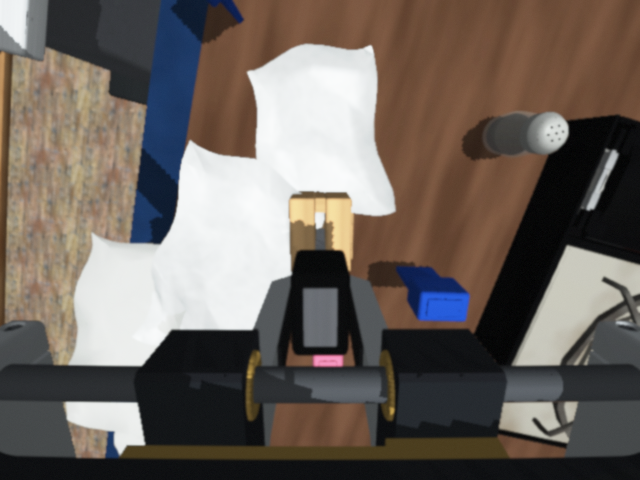

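Request:
{"name": "move_arm", "arguments": {
  "commands": [
    [-1,0,0,0,-0.0274],
    [-1,0.0187,0.0068,0,0],
    [-1,0.0387,0.0138,0,0],
    [-1,0.0387,0.0138,0,0],
    [-1,0.0387,0.0138,0,0],
    [-1,0.0387,0.0138,0,0],
    [-1,0.0387,0.0138,0,0],
    [-1,0.0387,0.0138,0,0],
    [-1,0.0387,0.0138,0,0],
    [-1,0.0387,0.0138,0,0],
    [-1,0.0387,0.0138,0,0],
    [-1,0.0387,0.0138,0,0],
    [-1,0.02,0.0067,0,0],
    [-1,0,0,0.02,0],
    [-1,0,0,0.02,0],
    [-1,0,0,0.007,0],
    [-1,0,0,0,0],
    [-1,0,0,0,0]
  ]
}}

```text
time: 7.55
position: [0.5096, 0.2032, 0.1552]
tcp_rot: [0.6, 0.8, 0.0, -0.0]
force: [0.8, 0.3, -1.5]
finger_gap: 0.0276
```

Run:
```python
from h import *
go((.5095,.2033,.147),16.3)
d=grab('scene','scene4.png'); cv2.imwrite('pics/s4.png',cv2.resize(d['pixels'][130:280,250:420,::-1],None,fx=4,fy=4,interpolation=cv2.INTER_CUBIC))
d=grab('wrist','wrist4.png')
```

```text
t 7.55 pos [0.5096 0.2032 0.1552] yaw 16.29 tilt [0.0001 0.0001] F [ 0.77  0.28 -1.51] gap 0.0276
delta tool [ 0.0001 -0.      0.0082] roll -0.0002
```

View pics/s4.png

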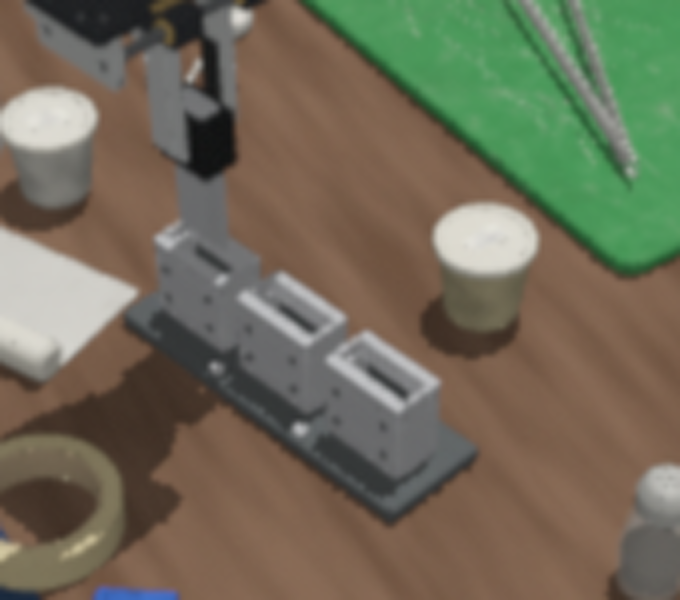

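View pics/wrist4.png

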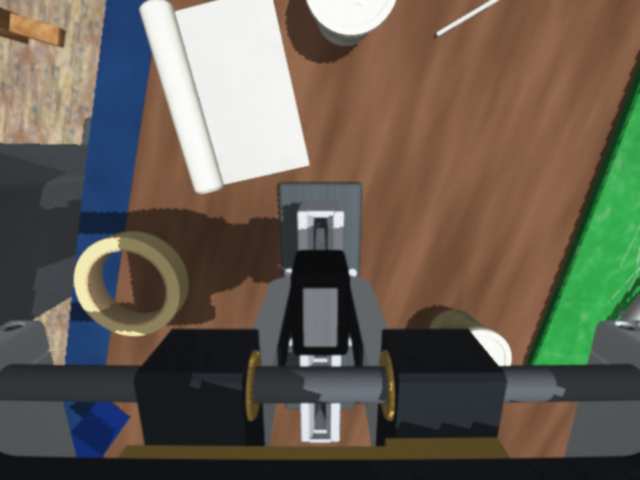

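Run:
```python
from h import *
d=load('wrist4'); im=d['pixels'].astype(int); g=im.mean(2); s=manip.sense(); R=Ro.from_quat(s['tcp_rot']).as_matrix()
def loc(u,v,z): return (R.T@(onz(d,u,v,z)-s['position']))*1000
for v in (217,222,230,238,365,420,430):
    row=g[v,285:360]; w=np.where(row>175)[0]+285
    if len(w)>2: print(v,w.min(),w.max(),loc(w.min(),v,.072).round(1),loc(w.max(),v,.072).round(1))
col=g[195:225,321]; print('col',col.round())
print('left outer edge',loc(321,212,.072))
zz=s['position'][2]+.030
for v in (300,330,345):
    row=g[v,285:356]; print(v,row.round().astype(int).tolist()); 
print(loc(304,320,zz),loc(338,320,zz),loc(321,288,zz),loc(321,346,zz))
```

```text
217 298 343 [ 25.3 -16.4  84.2] [25.3 18.  84.3]
222 298 343 [ 21.4 -16.4  84.2] [21.4 18.1 84.3]
365 301 339 [-104.5  -16.    84.2] [-104.5   16.9   84.3]
420 301 339 [-162.2  -16.8   84.2] [-162.2   17.7   84.3]
430 302 338 [-173.4  -16.1   84.2] [-173.4   17.    84.2]
col [105. 103. 104. 103. 103. 101. 101. 100. 102. 102. 100. 101. 101. 102.
 108. 142. 197. 229. 236. 235. 229. 207. 150.  80.  45.  37.  39.  39.
  38.  39.]
left outer edge [29.14648601  1.21017703 84.2278647 ]
300 [96, 84, 60, 34, 19, 15, 14, 16, 11, 16, 15, 17, 15, 13, 15, 17, 21, 49, 87, 113, 123, 126, 127, 128, 128, 127, 127, 127, 126, 126, 125, 124, 125, 126, 127, 127, 126, 126, 125, 126, 126, 125, 124, 126, 125, 127, 128, 128, 128, 130, 126, 113, 80, 45, 21, 15, 16, 15, 16, 14, 14, 13, 15, 14, 13, 15, 21, 39, 69, 89, 97]
330 [16, 13, 15, 14, 15, 17, 14, 15, 12, 14, 14, 13, 15, 12, 15, 16, 22, 45, 79, 107, 120, 125, 126, 127, 128, 127, 128, 126, 126, 126, 125, 124, 125, 127, 126, 126, 126, 124, 125, 123, 124, 125, 124, 125, 126, 128, 126, 130, 131, 128, 123, 101, 66, 34, 17, 15, 15, 14, 16, 14, 15, 16, 16, 18, 16, 15, 13, 13, 15, 13, 15]
345 [14, 18, 32, 82, 142, 169, 149, 92, 41, 18, 13, 14, 13, 13, 15, 14, 16, 25, 51, 83, 103, 110, 114, 114, 115, 116, 115, 115, 114, 114, 113, 113, 113, 114, 113, 114, 113, 112, 112, 113, 111, 112, 111, 113, 114, 115, 117, 115, 118, 116, 106, 80, 47, 25, 16, 14, 15, 13, 14, 13, 16, 19, 51, 108, 159, 171, 136, 75, 29, 16, 15]
[ -1.76221901  -7.04702572 -30.015716  ] [ -1.7806612    8.86238726 -29.98067117] [ 14.31819471   0.89415938 -29.99713147] [-15.51561237   0.91759941 -29.99910446]
```

Request:
{"name": "move_arm", "arguments": {
  "commands": [
    [-1,-0.001,0,0.01,0],
    [-1,0,0,0.01,0],
    [-1,0,0,0.006,0],
    [-1,0,0,0.001,0],
    [-1,0,0,0.001,0],
    [-1,0,0,0,0]
  ]
}}

```text
time: 8.25
position: [0.5096, 0.2024, 0.1269]
tcp_rot: [0.6, 0.8, -0.0, -0.0]
force: [-0.3, 0.4, -2.2]
finger_gap: 0.0278
```

Request:
{"name": "move_arm", "arguments": {
  "commands": [
    [-1,0,0,0.001,0],
    [-1,0,0,0.001,0],
    [-1,0,0,0.001,0]
  ]
}}

```text
time: 8.55
position: [0.5101, 0.2025, 0.1243]
tcp_rot: [0.6, 0.8, 0.0, 0.0]
force: [0.8, -0.2, -1.2]
finger_gap: 0.0277
```

Request:
{"name": "move_arm", "arguments": {
  "commands": [
    [-1,0,0,0.001,0],
    [-1,0,0,0.001,0]
  ]
}}

```text
time: 8.75
position: [0.5103, 0.2026, 0.1226]
tcp_rot: [0.6, 0.8, 0.001, 0.001]
force: [0.9, 0.6, 1.9]
finger_gap: 0.028
```

Request:
{"name": "move_arm", "arguments": {
  "commands": [
    [-1,0,0,0.001,0],
    [-1,0,0,0.001,0]
  ]
}}

```text
time: 8.95
position: [0.5104, 0.2026, 0.1216]
tcp_rot: [0.6, 0.8, 0.001, 0.001]
force: [0.5, -0.3, 7.1]
finger_gap: 0.0276
```

Request:
{"name": "move_arm", "arguments": {
  "commands": [
    [-1,0,0,0.001,0],
    [-1,0,0,0,0]
  ]
}}

```text
time: 9.15
position: [0.5104, 0.2026, 0.1212]
tcp_rot: [0.6, 0.8, 0.001, 0.001]
force: [-0.3, 0.3, 6.0]
finger_gap: 0.0282
```

Request:
{"name": "move_arm", "arguments": {
  "commands": [
    [-1,0,0,0.001,0],
    [-1,0,0,0.001,0]
  ]
}}

```text
time: 9.35
position: [0.5105, 0.2026, 0.1205]
tcp_rot: [0.6, 0.8, 0.001, 0.001]
force: [-1.8, -0.3, 14.7]
finger_gap: 0.0278
```

The drag is about 16 N, rising steeply at some 25 mm depth and well above the sound guide's 11 N, so the left guide is the stiff one. I'm backing off and going to the middle.

Request:
{"name": "move_arm", "arguments": {
  "commands": [
    [-1,0,0,-0.003,0],
    [-1,0,0,-0.015,0],
    [-1,0,0,-0.022,0],
    [-1,0,0,0,0],
    [-1,0,0,0,0]
  ]
}}

```text
time: 9.85
position: [0.5094, 0.2023, 0.1569]
tcp_rot: [0.6, 0.8, -0.0, -0.0]
force: [0.8, 0.1, -2.3]
finger_gap: 0.0278
```

Run:
```python
from h import *
go((.5313,.1277,.157),16.3)
d=grab('wrist','wrist5.png')
im=d['pixels'].astype(int); g=im.mean(2); s=manip.sense(); R=Ro.from_quat(s['tcp_rot']).as_matrix()
def loc(u,v,z): return (R.T@(onz(d,u,v,z)-s['position']))*1000
# label extents now
v=330; print(g[v,295:346].round().astype(int).tolist()); print(g[260:360,321].round().astype(int).tolist())
```

```text
t 9.85 pos [0.5094 0.2023 0.1569] yaw 16.3 tilt [-0.0005 -0.0001] F [ 0.78  0.1  -2.27] gap 0.0278
delta tool [-0.0777  0.     -0.0001] roll -0.0001
[15, 14, 14, 16, 16, 14, 24, 44, 80, 109, 121, 124, 126, 127, 128, 127, 127, 126, 126, 126, 124, 124, 126, 125, 126, 127, 125, 125, 124, 124, 125, 124, 124, 124, 125, 127, 128, 130, 128, 130, 122, 100, 64, 34, 18, 16, 14, 16, 13, 13, 15]
[11, 12, 13, 12, 11, 10, 9, 12, 10, 11, 11, 13, 13, 14, 14, 15, 13, 16, 15, 15, 16, 18, 17, 16, 14, 17, 24, 49, 84, 112, 124, 126, 127, 125, 125, 126, 125, 125, 125, 127, 127, 126, 127, 127, 127, 126, 126, 128, 127, 127, 127, 126, 127, 125, 125, 125, 126, 124, 128, 125, 127, 125, 126, 125, 127, 127, 126, 126, 127, 126, 125, 125, 125, 127, 126, 125, 127, 125, 124, 125, 125, 125, 124, 125, 124, 114, 85, 47, 23, 14, 13, 15, 15, 19, 33, 71, 133, 196, 225, 222]
```

View pics/wrist5.png

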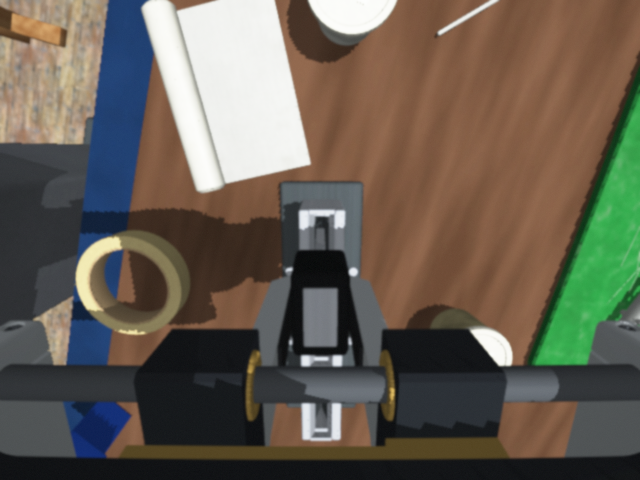

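Request:
{"name": "move_arm", "arguments": {
  "commands": [
    [-1,-0.0177,0,0,0],
    [-1,-0.03,0,0,0],
    [-1,-0.02,0,0,0],
    [-1,-0.01,0,0,0],
    [-1,0,0,0,0],
    [-1,0,0,0.01,0],
    [-1,0,0,0.01,0],
    [-1,0,0,0.007,0],
    [-1,0,0,0.002,0],
    [-1,0,0,0.001,0],
    [-1,0,0,0,0]
  ]
}}

```text
time: 11.0
position: [0.5315, 0.128, 0.127]
tcp_rot: [0.6, 0.8, 0.0, -0.0]
force: [-0.5, 0.5, -1.6]
finger_gap: 0.0279
```

Request:
{"name": "move_arm", "arguments": {
  "commands": [
    [-1,0,0,0.001,0],
    [-1,0,0,0.001,0],
    [-1,0,0,0.001,0]
  ]
}}

```text
time: 11.3
position: [0.5317, 0.1278, 0.1242]
tcp_rot: [0.6, 0.8, 0.0, 0.0]
force: [0.6, 0.1, -1.6]
finger_gap: 0.0278
```

Request:
{"name": "move_arm", "arguments": {
  "commands": [
    [-1,0,0,0.001,0],
    [-1,0,0,0.001,0]
  ]
}}

```text
time: 11.5
position: [0.5316, 0.1278, 0.122]
tcp_rot: [0.6, 0.8, 0.0, 0.0]
force: [0.1, 1.4, -1.6]
finger_gap: 0.0275
```

Request:
{"name": "move_arm", "arguments": {
  "commands": [
    [-1,0,0,0.001,0],
    [-1,0,0,0.001,0]
  ]
}}

```text
time: 11.7
position: [0.5316, 0.1278, 0.1199]
tcp_rot: [0.6, 0.8, 0.0, 0.0]
force: [-0.6, 0.1, -3.1]
finger_gap: 0.0276
```

Request:
{"name": "move_arm", "arguments": {
  "commands": [
    [-1,0,0,0.001,0],
    [-1,0,0,0.001,0]
  ]
}}

```text
time: 11.9
position: [0.5315, 0.1278, 0.1179]
tcp_rot: [0.6, 0.8, 0.0, 0.0]
force: [0.5, -0.2, -1.4]
finger_gap: 0.0278
```

Request:
{"name": "move_arm", "arguments": {
  "commands": [
    [-1,0,0,0.001,0],
    [-1,0,0,0.001,0]
  ]
}}

```text
time: 12.1
position: [0.5316, 0.1278, 0.116]
tcp_rot: [0.6, 0.8, 0.0, 0.0]
force: [-0.5, -0.4, -0.8]
finger_gap: 0.0276
```

Request:
{"name": "move_arm", "arguments": {
  "commands": [
    [-1,0,0,0.001,0],
    [-1,0,0,0.001,0]
  ]
}}

```text
time: 12.3
position: [0.5315, 0.1278, 0.1139]
tcp_rot: [0.6, 0.8, 0.0, 0.0]
force: [-0.4, 0.5, -1.1]
finger_gap: 0.0281
```

Request:
{"name": "move_arm", "arguments": {
  "commands": [
    [-1,0,0,0.002,0],
    [-1,0,0,0.002,0],
    [-1,0,0,0.002,0]
  ]
}}

```text
time: 12.6
position: [0.5315, 0.1278, 0.1077]
tcp_rot: [0.6, 0.8, 0.0, -0.0]
force: [0.7, -0.9, -1.0]
finger_gap: 0.0279
```

The middle guide drags less than 1 N down to about 38 mm, so it's the slack one. I'll withdraw and feel the right guide.

Request:
{"name": "move_arm", "arguments": {
  "commands": [
    [-1,0,0,-0.01,0],
    [-1,0,0,-0.02,0],
    [-1,0,0,-0.02,0],
    [-1,0,0,0,0],
    [-1,0,0,0,0]
  ]
}}

```text
time: 13.1
position: [0.5318, 0.1278, 0.1585]
tcp_rot: [0.6, 0.8, 0.0, 0.0]
force: [0.4, -0.3, -3.0]
finger_gap: 0.0277
```

Run:
```python
from h import *
go((.5532,.0529,.157),16.3)
```

```text
t 13.1 pos [0.5318 0.1278 0.1585] yaw 16.3 tilt [0.0013 0.0002] F [ 0.42 -0.3  -3.  ] gap 0.0277
delta tool [-0.0779 -0.0005  0.0015] roll -0.0
```

Request:
{"name": "move_arm", "arguments": {
  "commands": [
    [-1,-0.0179,-0.0005,0,0],
    [-1,-0.03,0,0,0],
    [-1,-0.02,0,0,0],
    [-1,-0.01,0,0,0],
    [-1,0,0,0,0],
    [-1,0,0,0.01,0],
    [-1,0,0,0.01,0],
    [-1,0,0,0.008,0],
    [-1,0,0,0.002,0],
    [-1,0,0,0.001,0],
    [-1,0,0,0,0]
  ]
}}

```text
time: 14.2
position: [0.5528, 0.0531, 0.127]
tcp_rot: [0.6, 0.8, -0.0, -0.0]
force: [-0.3, -0.5, -1.8]
finger_gap: 0.0278
```

Request:
{"name": "move_arm", "arguments": {
  "commands": [
    [-1,0,0,0.001,0],
    [-1,0,0,0.001,0],
    [-1,0,0,0.001,0]
  ]
}}

```text
time: 14.5
position: [0.5532, 0.0529, 0.1243]
tcp_rot: [0.6, 0.8, 0.0, 0.0]
force: [0.1, 1.1, -1.4]
finger_gap: 0.0278
```

Request:
{"name": "move_arm", "arguments": {
  "commands": [
    [-1,0,0,0.001,0],
    [-1,0,0,0.001,0]
  ]
}}

```text
time: 14.7
position: [0.5534, 0.0529, 0.1223]
tcp_rot: [0.6, 0.8, 0.001, 0.001]
force: [0.8, -0.2, -0.9]
finger_gap: 0.0278
```

Request:
{"name": "move_arm", "arguments": {
  "commands": [
    [-1,0,0,0.001,0],
    [-1,0,0,0.001,0]
  ]
}}

```text
time: 14.9
position: [0.5534, 0.0529, 0.1205]
tcp_rot: [0.6, 0.8, 0.001, 0.001]
force: [1.3, 0.4, 1.9]
finger_gap: 0.0277
```

Request:
{"name": "move_arm", "arguments": {
  "commands": [
    [-1,0,0,0.001,0],
    [-1,0,0,0.001,0]
  ]
}}

```text
time: 15.1
position: [0.5534, 0.0529, 0.1187]
tcp_rot: [0.6, 0.8, 0.001, 0.001]
force: [0.6, 0.8, 2.6]
finger_gap: 0.0276
```

Request:
{"name": "move_arm", "arguments": {
  "commands": [
    [-1,0,0,0.001,0],
    [-1,0,0,0.001,0]
  ]
}}

```text
time: 15.3
position: [0.5535, 0.0529, 0.1169]
tcp_rot: [0.6, 0.8, 0.001, 0.001]
force: [1.4, 0.3, 6.0]
finger_gap: 0.0278
```

Request:
{"name": "move_arm", "arguments": {
  "commands": [
    [-1,0,0,0.001,0],
    [-1,0,0,0.001,0]
  ]
}}

```text
time: 15.5
position: [0.5535, 0.0529, 0.1151]
tcp_rot: [0.6, 0.8, 0.001, 0.001]
force: [1.1, -0.1, 4.0]
finger_gap: 0.0276
```

Request:
{"name": "move_arm", "arguments": {
  "commands": [
    [-1,0,0,0.002,0],
    [-1,0,0,0.002,0]
  ]
}}

```text
time: 15.7
position: [0.5532, 0.0529, 0.1098]
tcp_rot: [0.6, 0.8, 0.0, 0.0]
force: [1.9, 0.3, 2.6]
finger_gap: 0.0276
```

The right guide peaks at about 7.5 N near 29 mm and then holds about 4 N, so it's the sound one. I'll keep going to home.

Request:
{"name": "move_arm", "arguments": {
  "commands": [
    [-1,0,0,0.003,0],
    [-1,0,0,0.003,0],
    [-1,0,0,0.003,0],
    [-1,0,0,0.003,0],
    [-1,0,0,0.003,0],
    [-1,0,0,0.003,0],
    [-1,0,0,0.001,0]
  ]
}}

```text
time: 16.4
position: [0.553, 0.0529, 0.0906]
tcp_rot: [0.6, 0.8, 0.0, 0.0]
force: [2.2, 0.8, 3.0]
finger_gap: 0.0276
```

Request:
{"name": "move_arm", "arguments": {
  "commands": [
    [-1,0,0,0.001,0],
    [-1,0,0,0.001,0],
    [-1,0,0,0.001,0]
  ]
}}

```text
time: 16.7
position: [0.553, 0.0529, 0.088]
tcp_rot: [0.6, 0.8, 0.0, 0.0]
force: [2.4, 0.3, 1.6]
finger_gap: 0.028
```

Request:
{"name": "move_arm", "arguments": {
  "commands": [
    [-1,0,0,0.001,0],
    [-1,0,0,0.001,0]
  ]
}}

```text
time: 16.9
position: [0.553, 0.0529, 0.086]
tcp_rot: [0.6, 0.8, 0.0, 0.0]
force: [2.7, 0.7, 2.6]
finger_gap: 0.0275
```

Request:
{"name": "move_arm", "arguments": {
  "commands": [
    [-1,0,0,0.001,0],
    [-1,0,0,0.001,0]
  ]
}}

```text
time: 17.1
position: [0.5531, 0.0529, 0.0857]
tcp_rot: [0.6, 0.8, 0.0, 0.0]
force: [-0.1, 0.7, 12.8]
finger_gap: 0.0278
```

Request:
{"name": "move_arm", "arguments": {
  "commands": [
    [-1,0,0,0.001,0],
    [-1,0,0,0,0]
  ]
}}

```text
time: 17.3
position: [0.5531, 0.0529, 0.0857]
tcp_rot: [0.6, 0.8, 0.0, 0.001]
force: [-1.9, 0.7, 12.8]
finger_gap: 0.0277
```

Request:
{"name": "move_arm", "arguments": {
  "commands": [
    [-1,0,0,-0.0015,0],
    [1,0,0,0,0],
    [1,0,0,0,0],
    [1,0,0,0,0],
    [1,0,0,0,0],
    [1,0,0,0,0],
    [1,0,0,0,0],
    [1,0,0,0,0],
    [1,0,0,0,0]
  ]
}}

```text
time: 18.2
position: [0.5529, 0.0529, 0.0845]
tcp_rot: [0.6, 0.8, 0.0, 0.0]
force: [-0.0, -0.1, -1.0]
finger_gap: 0.0885
```

Run:
```python
from h import *
go((.5532,.0529,.2),16.3)
```

```text
t 18.2 pos [0.5529 0.0529 0.0845] yaw 16.3 tilt [0.0001 0.    ] F [-0.03 -0.14 -1.01] gap 0.0885
delta tool [-1.000e-04  3.000e-04 -1.155e-01] roll -0.0001
```

Request:
{"name": "move_arm", "arguments": {
  "commands": [
    [1,0,0,-0.02,0],
    [1,0,0,-0.03,0],
    [1,0,0,-0.04,0],
    [1,0,0,-0.04,0],
    [1,0.04,-0.02,0,0],
    [1,0.04,-0.02,0,0],
    [1,0.04,-0.02,0,0],
    [1,0.03,-0.02,0,0],
    [1,0,0,0,0],
    [1,0,0,0,0]
  ]
}}

```text
time: 19.2
position: [0.434, 0.1747, 0.2149]
tcp_rot: [0.599, 0.801, 0.0, 0.001]
force: [-0.3, -1.2, 0.2]
finger_gap: 0.0941
```

Run:
```python
from h import *
go((.5532,.0529,.2),16.3)
d=grab('scene','scene6.png'); cv2.imwrite('pics/s6.png',cv2.resize(d['pixels'][130:290,250:440,::-1],None,fx=4,fy=3.7,interpolation=cv2.INTER_CUBIC))
d=grab('top','top6.png')
im=d['pixels'].astype(int); g=im.mean(2); sat=im.max(2)-im.min(2)
```

```text
t 19.2 pos [0.434  0.1747 0.2149] yaw 16.38 tilt [ 0.0015 -0.0002] F [-0.28 -1.19  0.17] gap 0.0941
delta tool [-0.1505  0.08    0.0151] roll 0.0014
```

View pics/s6.png

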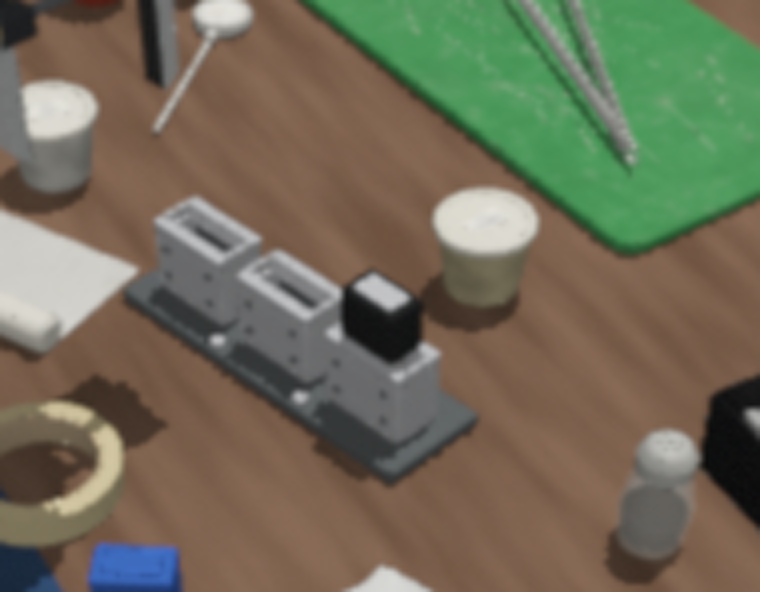

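View pics/top6.png

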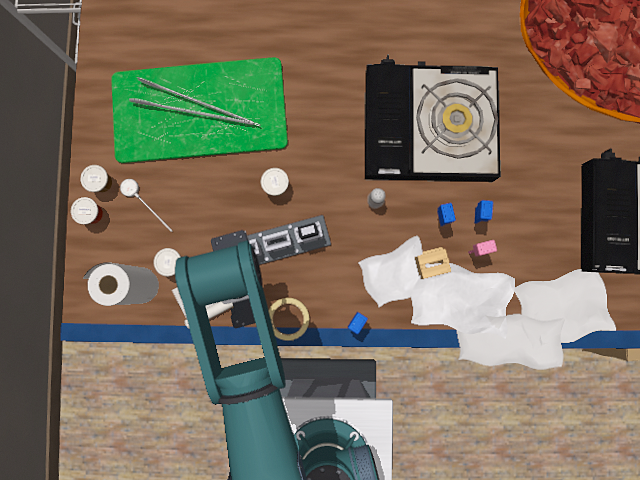

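Run:
```python
from h import *
d=load('scene6'); 
for z in (.116,.121): print(proj(d,(.5532,.0527,z)))
manip.finish_job(); print(manip.sense()['time'])
```

```text
(np.float64(344.96766537082334), np.float64(208.320359464432))
(np.float64(344.9813708483485), np.float64(206.73271273423205))
the job is handed in; nothing more can be done
the job is handed in; nothing more can be done
```

The gauge is seated fully home in the right guide, which is the sound one, and the job is handed in. I took the gauge from its stand and felt the guides in the order left, middle, right:

| Guide | Drag felt | Verdict |
|---|---|---|
| Left | Rose steeply to about 16 N at about 25 mm; I backed off there | Stiff |
| Middle | At most about 1 N down to 38 mm | Slack |
| Right | Peaked at about 7.5 N near 29 mm, then about 3 to 5 N | Sound |

- **Seating:** The nose met the rack's base with the tool at 85.7 mm, against 85.9 mm expected. After release, the top of the grip showed within about 1 pixel of where a fully home gauge would be in the scene view.
- **Surroundings:** The other things looked unmoved in the last pictures, and the gripper was open and clear of everything. The last reading was at 19.2 s, within the 54 s limit.
- **Small disagreement:** The drag in the stiff guide began at about 22 to 23 mm rather than 20 mm, which fits a 2 mm calibration error. No checks failed.

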